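# Bed a dowel in the V-block of the hold-down jig and clamp it

## Robot

A 6-joint arm with a two-finger parallel gripper is mounted at the origin on a cart in front of the work surface, level with it; the furniture and walls round the work are solid. World frame = base frame: x ahead of the robot, y to its left, z up, the work surface at z = 0. Lengths are in m, angles in rad, forces in N, time in s.
With the tool pointing down it reaches from about 0.35 to 0.8 m from the base axis. Payload 7.3 kg.
Tool frame: the origin (TCP) lies at the very end of the fingers, on their centre line; the grasp point (between the pads) lies 19 mm behind it; z points along the fingers, y is the direction in which the jaws open and shut (so a half turn about z gives the same grasp; the last joint's range is limited). The gripper opens to 85 mm and grips with 20 to 120 N. Pads are 22 mm wide; open, the fingers measure 114 mm over their backs; the gripper's body (76 mm by 85 mm) begins 54 mm behind the grasp point. The pads swing forward as they close: fully open they stand 13 mm farther back than shut.
Start: joints at [1.077, 0.342, 1.524, -0, 1.275, -0.146], TCP at [0.179, 0.494, 0.191] pointing down, gripper open.
Joint ranges: [-2.53, 2.53], [-0.77, 2.02], [0.04, 2.7], [-1, 4.14], [0.28, 2.66], [-3.11, 3.11]. Speed limits (rad/s): [2.57, 2.57, 3.14, 3.14, 3.14, 3.14].

## Interface

Orientations are given as a 3x3 rotation matrix whose columns are the frame's x, y, z axes.
In Python, from cell import bot, viewer, ticket gives the robot as it stands.
- The arm moves only by the shell command python3 -m crank 'ROWS'. ROWS is JSON, a list of rows, each a list of 5 numbers: the shift along the tool's x, y, z in mm, then the turn about the tool's z in degrees, then the closure, from 0 (fully open) to 1 (shut). In form: [[tx, ty, tz, turn, hand], ...]. A call has 1 to 20 rows; each row shifts and turns the commanded pose from where the row before left it, along the tool's axes as they then stand; what a row does not reach is not made up. A row lasts 1/12 s, in which the tool goes at most 41.7 mm and 7.16 degrees, less where a joint would pass 70% of its speed; a pose out of reach is approached as far as the arm can. A call with a gripper value outside its range is refused whole. The fingers move at their own pace and stop on an object; the grip force is fixed at half the most. Time passes only in rows, so rows that do not move let the fingers close. It gives the time, the measured TCP pose, the force and the opening at its end, in the units of the state.
- bot.get_obs(): the state, without advancing time (a new reading comes with each control period).
- viewer.snapshot(name): name is "scene" or "top"; returns a dict with "color" (420x560x3 uint8, red, green, blue), "intrinsics" (3x3 intrinsics, pixels), "dist" ([k1, k2, p1, p2, k3] as OpenCV has them; the pictures are not rectified), "eye" and "attitude" of the camera in the world. Camera axes: x right, y up, looking along -z (the intrinsics and any distortion apply to the point x, -y, -z); pixel columns grow to the right and rows downward; lengths in m; the calibration is good to about 2 mm. A picture is of the moment at which its call begins. There is no depth.
- ticket.job_done(): hands the job in, once; it reports no verdict.
The state is a dict: "time_s": time; "q": joint angles; "dq": joint speeds; "joint_torque": joint torques, N m; "eef_pos": TCP position; "eef_rot": TCP orientation; "force": force on the tool from outside, world axes, zero at the start; "torque": the same for the moment, N m; "finger_gap": finger opening in m.
Only numpy, scipy, OpenCV 4.12 (cv2) and the standard library are available. Lean on these libraries where they do the work, as an engineer would, in place of code of your own. Each camera call takes 0.05 s, during which the arm holds its last target. There are 200 camera calls.

## Task

Set up the thick dowel in the hold-down jig for cross-drilling: push the red lever down as far as it goes to raise the arm, lay the thicker of the two loose dowels in the V-groove of the wooden block under the arm, letting it bed in the groove before you let go of it, with its end slid fully home against the wooden rail at the far end of the groove. When the dowel lies there by itself, lift the red lever until the pad presses firmly on the dowel. Leave the thin dowel and the screw tin where they are.

Things in the scene. Friction and masses are not known exactly. Their poses are not given: they have to be found in the camera images.
- dowel_thick: the thicker loose dowel: plain pale wood, round, 20 mm thick, 180 mm long, 30 to 60 g, both ends alike. Origin at the middle of its length on its axis (10 mm above the bench as it lies); x axis along its length. It lies roughly along world y, can roll, and may lie in either of two places (the thin dowel in the other); small fixed wood scraps up to 28 mm high lie 25 mm or more beside it
- dowel_thin: the thinner loose dowel, of the same pale wood and length: 12 mm thick, 180 mm long; origin and axes alike. Too thin for the jig; not to be used or moved
- clamp_jig: wooden jig, fixed; its -x side faces the robot, yaw 0.35 to 0.7. Board 18 mm thick, x -70 to 70 and y -80 to 140 mm in its frame (origin on the underside). Rails 22 mm high stand on it at the +x side (inner face x = 48 mm) and the +y end (inner face y = 118 mm). The steel clamp stands at x -40..10, y -51..7 mm, its arm along +y over the V-block, its red handle along -y past the board's edge
- v_block: wooden block with a 90 degree V-groove (36 mm wide at the top), fixed on the jig; its x axis runs along the groove to the +x rail, like the jig's x. Origin on the groove's centre line, on the board, at jig x 0, y 56, z 18 mm. The block spans x -66..40 mm, is 60 mm wide, 15 mm high. A bedded thick dowel's axis lies 11 mm above this origin, 29.5 mm above the bench
- groove_home (a point): the point where the middle of the thick dowel lies when it is bedded and its end touches the rail; axes as the V-block's (x towards the rail, 90 mm from here; z up). At home 62 mm of the dowel stand out free past the board's -x edge: hold it there while bringing it in along +x, since the raised arm crosses over the block's middle (jig x -24 to -6 mm)
- clamp_jig_lever: the clamp's one-piece moving lever: steel arm with the pad at its end on one side of the hinge, red handle on the other. Its origin and axes are those of the jig when the joint is 0
- lever_hinge (a joint): angle of the clamp's lever, rad: 0 = pad fully down (a bedded thick dowel stops it at about 0.02), 0.489 = handle pushed fully down: the pad's underside is then 67 mm above the bench, so pass the dowel in level beneath it. Turns about the jig's x axis through jig x -15, y -10, z 46 mm. Stiff (0.35 N m, about 3 N at the handle), stays where it is left; starts below 0.12
- lever_grip (a point): point on the axis of the red handle (round bar, 19 mm thick, 87 mm long), 116 mm from the hinge line, 22 mm from the handle's end; about 89 mm above the bench with the pad down, 33 mm with the arm raised. Seen from above, the handle runs along the jig's y axis
- screw_tin: round grey tin, 64 mm wide and 45 mm high, standing in the coil of rope; origin at the centre of its underside. Not to be moved
- floor_fan: big wire-caged fan that stands fixed to the right of the work, an obstacle: its cage fills world x 0.48 to 0.94, y -0.28 to -0.07 up to 0.46 m high, its frame and switch box reach to x 0.41 and y 0.01 (box up to 0.15 m, frame 0.25 m high). Keep clear of it when coming from the right

How it is judged:
On the way, in this order (a step that is already met when the one before it is completed fails the run):
1. the arm is raised (value of joint lever_hinge above 0.4 rad), for 0.2 s.
2. the thick dowel beds in the V-groove while the fingers still hold it (x of dowel_thick in the frame of groove_home between -0.06 and 0.003 m and y of dowel_thick in the frame of groove_home between -0.004 and 0.004 m and z of dowel_thick in the frame of groove_home between -0.003 and 0.004 m and angle between the x axis of dowel_thick and the x axis of groove_home, either way round below 0.08 rad and contact force between dowel_thick and v_block above 0.1 N and contact force between the fingers and dowel_thick above 0.3 N), for 0.2 s.
3. the dowel lies in the groove by itself, its end against the rail, with the arm still raised (x of dowel_thick in the frame of groove_home above -0.003 m and y of dowel_thick in the frame of groove_home between -0.002 and 0.002 m and z of dowel_thick in the frame of groove_home between -0.002 and 0.002 m and angle between the x axis of dowel_thick and the x axis of groove_home, either way round below 0.035 rad and contact force between the fingers and dowel_thick below 0.05 N and value of joint lever_hinge above 0.3 rad), for 0.2 s.
At the end, for the whole second after the job is handed in: the thick dowel rests in the V-groove (2 mm sideways and in height, 0.035 rad), its end within 3 mm of the rail; the pad is down and presses on it (lever below 0.06 rad, over 0.3 N); thin dowel and tin are within 4 cm of where they stood (x of dowel_thick in the frame of groove_home above -0.003 m and y of dowel_thick in the frame of groove_home between -0.002 and 0.002 m and z of dowel_thick in the frame of groove_home between -0.002 and 0.002 m and angle between the x axis of dowel_thick and the x axis of groove_home, either way round below 0.035 rad and contact force between clamp_jig_lever and dowel_thick above 0.3 N and value of joint lever_hinge below 0.06 rad and linear speed of dowel_thick below 0.01 m/s and distance of each of dowel_thin, screw_tin from where it was at the start of the episode below 0.04 m); the robot touches nothing.
It fails at once if the thin dowel is moved by more than 4 cm (distance of dowel_thin from where it was at the start of the episode above 0.04 m).
It fails at once if the screw tin is moved by more than 4 cm (distance of screw_tin from where it was at the start of the episode above 0.04 m).
It also fails if it takes over 69 s, if anything falls off the work surface, if the arm or the gripper's body presses on something with over 40 N, if the wrist force passes 120 N, or if a joint passes its speed limit or range.

## Working session

There is one attempt and no reset: what is moved stays moved. The work goes in short steps, Python scripts to look and compute and a shell command to move; the robot and the scene stay as the last step left them, time stands still between calls to the robot, and variables do not carry over. Pictures are saved under pics/ and viewed, about 8 in all and at most 12, crops included, and the job is handed in when it is done.

```bash
ls; mkdir -p pics; python3 - <<'E'
from cell import bot,viewer
import cv2,json,numpy as np
o=bot.get_obs();print(o['time_s'],o['eef_pos'],np.round(o['eef_rot'],3),o['finger_gap'],o['force'])
for n in('scene','top'):
    s=viewer.snapshot(n);cv2.imwrite(f'pics/{n}0.png',s['color'][:,:,::-1])
    print(n,s['intrinsics'],s['dist'],s['eye'],s['attitude'])
E
```

```text
pics
0.0 [0.17869035 0.49315607 0.19073164] [[-0.94   0.341 -0.001]
 [ 0.341  0.94  -0.001]
 [ 0.    -0.002 -1.   ]] 0.08524974932877308 [ 0.35913257  0.4499356  -0.16433883]
scene [[389.21587619   0.         278.65222995]
 [  0.         389.21587619 209.83509401]
 [  0.           0.           1.        ]] [-0.03832585  0.          0.          0.          0.        ] [-0.07722329 -0.42170538  0.81671568] [[ 0.63456007  0.52873622 -0.56371227]
 [-0.77268508  0.41790114 -0.47782466]
 [-0.01706721  0.73878051  0.67372997]]
top [[495.3029107    0.         273.75263745]
 [  0.         495.3029107  214.85706676]
 [  0.           0.           1.        ]] [-0.09023529  0.          0.          0.          0.        ] [0.32082861 0.11541827 1.22967283] [[-0.00169361  0.98150694 -0.19141908]
 [-0.9998633   0.00148622  0.01646705]
 [ 0.01644701  0.1914208   0.98137025]]
```

View pics/top0.png

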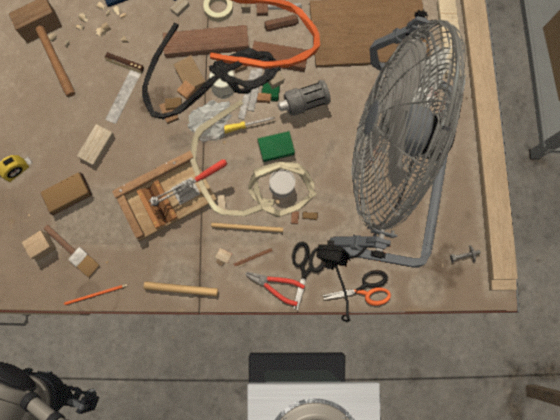

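View pics/scene0.png

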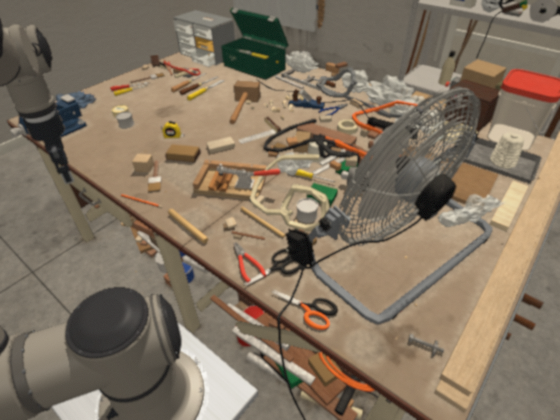

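The top view shows the thick dowel at about (145,287)-(217,293), the thin one at (212,227)-(283,231), and the jig around (160,195) with its red handle tip near (225,163). I'll enlarge this area to read it better.

```bash
cat > h.py <<'E'
import numpy as np,cv2
from cell import bot,viewer
def ray(s,uv):
    K=np.array(s['intrinsics']);d=np.array(s['dist'])
    p=cv2.undistortPoints(np.array(uv,float).reshape(-1,1,2),K,d)[:,0]
    R=np.array(s['attitude']);return np.array(s['eye']),np.c_[p[:,0],-p[:,1],-np.ones(len(p))]@R.T
def at(s,uv,z):
    e,r=ray(s,uv);return e+r*((z-e[2])/r[:,2])[:,None]
def proj(s,P):
    R=np.array(s['attitude']);c=(np.atleast_2d(P)-np.array(s['eye']))@R;c[:,1:]*=-1
    return cv2.projectPoints(c,np.zeros(3),np.zeros(3),np.array(s['intrinsics']),np.array(s['dist']))[0][:,0]
def crop(s,x0,y0,x1,y1,k,name):
    c=s['color'][y0:y1,x0:x1,::-1];cv2.imwrite('pics/'+name,cv2.resize(c,None,fx=k,fy=k,interpolation=cv2.INTER_CUBIC))
E
python3 - <<'E'
from h import *
s=viewer.snapshot('top');crop(s,100,140,240,310,3.5,'t1.png')
crop(s,108,140,238,240,6,'t2.png')
E
```

```text
(no output)
```

View pics/t2.png

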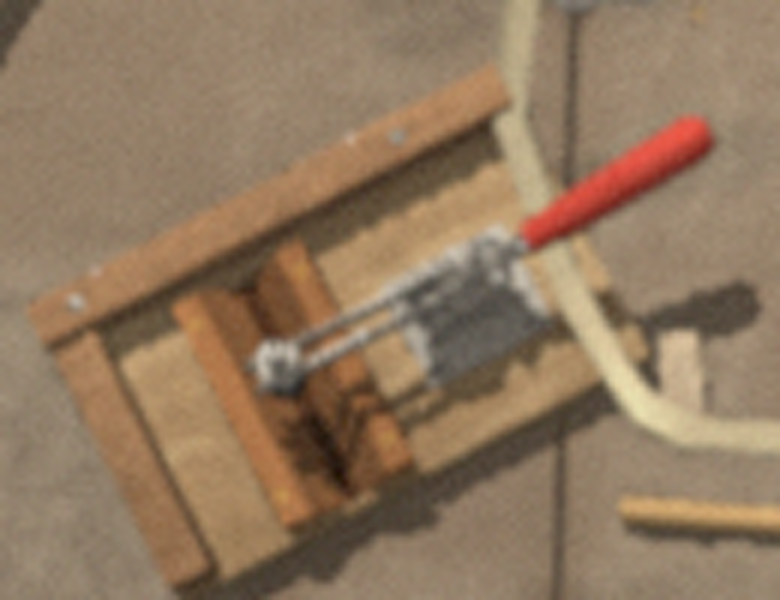

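View pics/t1.png

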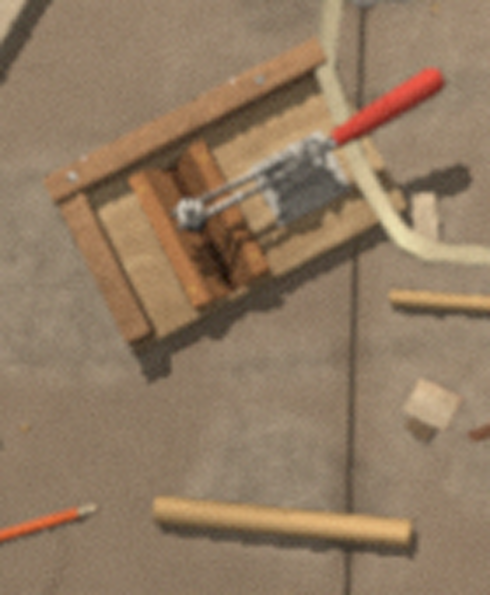

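The crops show the jig rail corners at t2 (28,308), (495,65), (175,590), the V-block top corners around (178,300), (297,240), (412,465), (288,528), and the handle tip at (705,128). In t1 the thick dowel's ends are at (154,509) and (411,531).

```bash
python3 - <<'E'
from h import *
from scipy.optimize import least_squares
s=viewer.snapshot('top')
P=np.array([[70,140,40],[70,-80,40],[48,-80,40],[-70,140,40],[-70,118,40],[-66,86,33],[-66,26,33],[40,86,33],[40,26,33],[-70,-80,18]])/1e3
c=np.array([[28,308],[495,65],[512,100],[175,590],[212,570],[288,528],[412,465],[178,300],[297,240],[648,345]],float)
uv=(c+.5)/6-.5+[108,140]
def W(p,Q):
    a,b=np.cos(p[2]),np.sin(p[2]);return Q@np.array([[a,b,0],[-b,a,0],[0,0,1]])+[p[0],p[1],0]
f=least_squares(lambda p:(proj(s,W(p,P))-uv).ravel(),[.4,.3,.5],loss='soft_l1')
p=f.x;print('jig',p);print(np.round(proj(s,W(p,P))-uv,2).tolist())
L=W(p,np.array([[-90-0+48,56,29.5],[-15,-126,89],[-15,-126,33],[-15,-148,89],[0,-45,29.5],[-15,-126,0]])/1e3);print('home,gripdown,gripup,tip',np.round(L,4).tolist())
print('tip px',proj(s,L[3:4]),(np.array([705,128])+.5)/6-.5+[108,140])
d=at(s,(np.array([[154,509],[411,531]])+.5)/3.5-.5+[100,140],.010);print('dowel',d,d.mean(0),np.linalg.norm(d[0]-d[1]),np.arctan2(*(d[0]-d[1])[[1,0]]))
np.save('jig.npy',p)
s2=viewer.snapshot('scene');crop(s2,120,140,300,270,4.4,'s1.png')
print(proj(s2,W(p,P)).round(1).tolist(),proj(s2,d).tolist())
t=s2['color'].copy()
v=t[140:270,120:300,::-1];v=cv2.resize(v,None,fx=4.4,fy=4.4,interpolation=cv2.INTER_CUBIC)
for q in np.r_[proj(s2,W(p,P)),proj(s2,d),proj(s2,L[:1])]:cv2.circle(v,tuple(int(a) for a in ((q-[120,140]+.5)*4.4)),3,(255,0,255),1)
cv2.imwrite('pics/s1.png',v)
E
```

```text
jig [0.62166739 0.34297199 0.5073751 ]
[[-1.16, -0.79], [-0.52, -1.54], [0.63, -0.07], [-1.11, 1.13], [0.77, 0.14], [-0.32, -0.08], [0.71, -1.22], [-0.85, 1.2], [0.74, -0.13], [0.74, 1.18]]
home,gripdown,gripup,tip [[0.5577, 0.3715, 0.0295], [0.6698, 0.2256, 0.089], [0.6698, 0.2256, 0.033], [0.6805, 0.2063, 0.089], [0.6435, 0.3036, 0.0295], [0.6698, 0.2256, 0.0]]
tip px [[227.82143376 158.71730414]] [225.08333333 160.91666667]
dowel [[0.3829294  0.41415414 0.01      ]
 [0.36840082 0.23355345 0.01      ]] [0.37566511 0.3238538  0.01      ] 0.18118413098720598 1.4905233401124394
[[204.2, 159.0], [266.0, 164.8], [264.7, 168.6], [190.4, 183.8], [196.9, 184.5], [207.1, 186.4], [225.0, 188.2], [216.8, 167.1], [233.8, 168.7], [257.4, 196.0]] [[168.89250822274857, 210.92586379268297], [205.07234370587366, 240.1891482106019]]
```

View pics/s1.png

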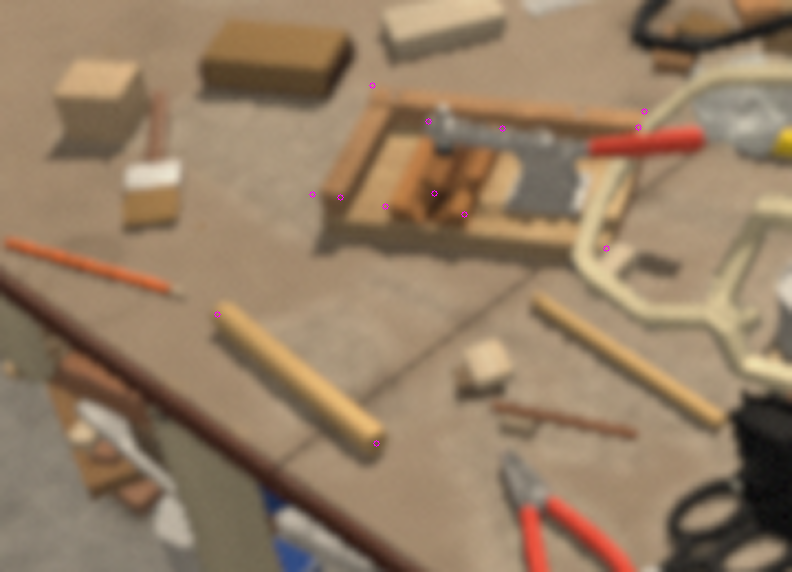

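Read-off residuals are around 1 px (2–3 mm), so I'll refine the jig pose by maximising image gradient along its model edges in both cameras, then check the overlay.

```bash
cat >> h.py <<'E'
def W(p,Q):
    a,b=np.cos(p[2]),np.sin(p[2]);return np.atleast_2d(Q)@np.array([[a,b,0],[-b,a,0],[0,0,1]])+[p[0],p[1],0]
E
cat > fit.py <<'E'
from h import *
from scipy.optimize import minimize
from scipy.ndimage import map_coordinates
E=np.array([[[70,-80,40],[70,140,40]],[[70,140,40],[-70,140,40]],[[48,-80,40],[48,118,40]],[[-70,118,40],[48,118,40]],[[-66,86,33],[40,86,33]],[[-66,26,33],[40,26,33]],[[-66,38,33],[40,38,33]],[[-66,74,33],[40,74,33]],[[-70,118,18],[-70,-80,18]],[[70,-80,40],[48,-80,40]],[[-70,140,40],[-70,118,40]],[[-66,86,33],[-66,74,33]],[[-66,26,33],[-66,38,33]]])/1e3
pts=np.concatenate([a+(b-a)*np.linspace(0,1,40)[:,None] for a,b in E])
S={n:[viewer.snapshot(n) for _ in range(3)] for n in('top','scene')}
G={}
for n in S:
    m=np.mean([x['color'] for x in S[n]],0).astype(np.float32);S[n]=S[n][0];S[n]['m']=m
    G[n]=np.max([np.hypot(cv2.Sobel(c,cv2.CV_32F,1,0),cv2.Sobel(c,cv2.CV_32F,0,1)) for c in cv2.split(cv2.GaussianBlur(m,(0,0),1.0))],0)
def cost(p,ns=('top','scene')):
    return -sum(map_coordinates(G[n],proj(S[n],W(p,pts)).T[::-1],order=1).mean() for n in ns)
p0=np.load('jig.npy')
for ns in (('top',),('scene',),('top','scene')):
    best=min((minimize(cost,p0+[a,b,c],args=(ns,),method='Nelder-Mead',options=dict(initial_simplex=p0+[a,b,c]+np.array([[0,0,0],[.004,0,0],[0,.004,0],[0,0,.03]]))) for a in(-.006,0,.006) for b in(-.006,0,.006) for c in(-.03,0,.03)),key=lambda r:r.fun)
    print(ns,best.x.round(4),best.fun,cost(p0,ns))
p=best.x;np.save('jig.npy',p)
def ov(n,box,k):
    v=cv2.resize(S[n]['m'][box[1]:box[3],box[0]:box[2],::-1].astype(np.uint8),None,fx=k,fy=k,interpolation=cv2.INTER_CUBIC)
    for a,b in E:
        q=((proj(S[n],W(p,np.array([a,b])))-box[:2]+.5)*k).astype(int);cv2.line(v,tuple(map(int,q[0])),tuple(map(int,q[1])),(255,0,255),1)
    return v
a=ov('top',(108,140,238,240),6)[:,:500];b=ov('scene',(185,150,285,205),3)
b=ov('scene',(185,150,235,250),6)
cv2.imwrite('pics/ov.png',np.hstack([a,b]))
print('home',W(p,np.array([-42,56,29.5])/1e3),'grip',W(p,np.array([-15,-126,33])/1e3))
E
python3 fit.py
```

```text
('top',) [0.6221 0.3426 0.5009] -112.94532775878906 -112.09988
('scene',) [0.6212 0.3366 0.4328] -106.17644500732422 -104.683586
('top', 'scene') [0.6221 0.3422 0.4985] -218.47804260253906 -216.78346
home [[0.55846221 0.37134252 0.0295    ]] grip [[0.66919404 0.22440218 0.033     ]]
```

View pics/ov.png

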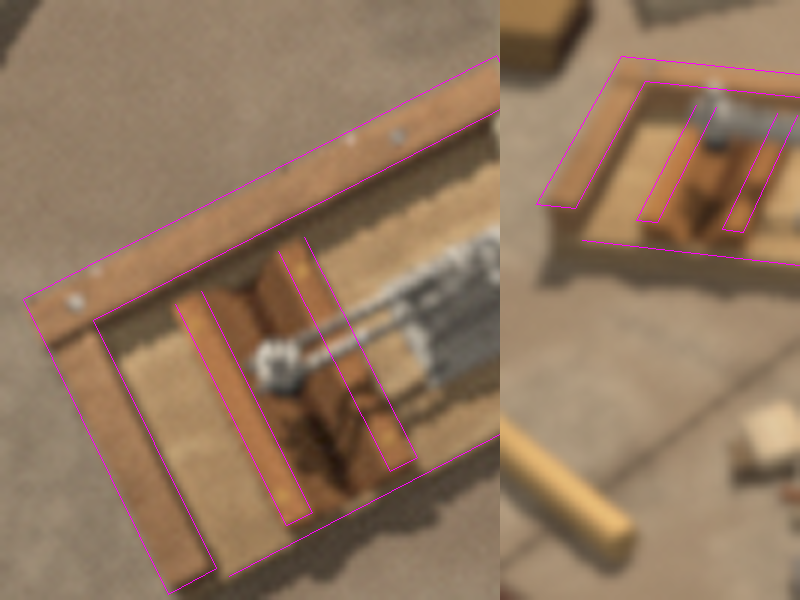

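The overlay fits the V-block's left edge and the front board edge. The block's right edge is about 1–2 mm off, which the V-groove will absorb. Next is a helper that turns a world target into tool-frame shifts, then the lever.

```bash
cat >> h.py <<'E'
p=np.load('jig.npy') if True else None
def J(x,y,z): return W(p,np.array([x,y,z])/1e3)[0]
def st():
    o=bot.get_obs();R=np.array(o['eef_rot']);jp=W([0,0,-p[2]],np.array(o['eef_pos'])-[p[0],p[1],0])[0]
    print('t',o['time_s'],'tcp',np.round(o['eef_pos'],4),'jig',(jp*1e3).round(1),'jawdeg',round(np.degrees(np.arctan2(R[1,1],R[0,1])),1),'F',np.round(o['force'],1),'gap',round(o['finger_gap'],4),'q6',round(o['q'][5],2));return o
def go(T,jaw=None):
    "shift in mm in tool axes as they stand, and turn (deg about tool z, tool down) to reach T"
    o=st();R=np.array(o['eef_rot']);print('T',np.round(T,4),'shift',((np.asarray(T)-o['eef_pos'])@R*1e3).round(1),end=' ')
    if jaw is not None: print('turn',round(-((jaw-np.degrees(np.arctan2(R[1,1],R[0,1]))+180)%360-180),1))
E
python3 -c "
from h import *
print(np.degrees(p[2]));go(np.r_[J(-15,-118,0)[:2],.19],np.degrees(p[2]))"
```

```text
28.562704546435285
t 0.55 tcp [0.1789 0.4936 0.1914] jig [-316.9  344.8  191.4] jawdeg 70.1 F [ 0.7 -0.4  1.2] gap 0.0855 q6 -0.15
T [0.6654 0.2314 0.19  ] shift [-546.7  -80.6    1.4] turn 41.5
```

```bash
python3 -m crank '[[-39,-5.8,0,0,0.25],[-39,-5.8,0,0,0.25],[-39,-5.8,0,0,0.25],[-39,-5.8,0,0,0.25],[-39,-5.8,0,0,0.25],[-39,-5.8,0,0,0.25],[-39,-5.8,0,0,0.25],[-39,-5.8,0,0,0.25],[-39,-5.8,0,0,0.25],[-39,-5.8,0,0,0.25],[-39,-5.8,0,0,0.25],[-39,-5.8,0,0,0.25],[-39,-5.8,0,0,0.25],[-39,-5.8,0,0,0.25]]' && python3 -m crank '[[0,0,0,6.9,0.25],[0,0,0,6.9,0.25],[0,0,0,6.9,0.25],[0,0,0,6.9,0.25],[0,0,0,6.9,0.25],[0,0,0,6.9,0.25],[0,0,0,0,0.25],[0,0,0,0,0.25],[0,0,0,0,0.25]]'; python3 -c "
from h import *
go(np.r_[J(-15,-118,0)[:2],.07],np.degrees(p[2]))
s=viewer.snapshot('top');crop(s,150,110,270,200,6,'g1.png')"
```

```text
time_s: 1.72
eef_pos: [0.666, 0.2299, 0.1914]
eef_rot: [[-0.94, 0.341, -0.0], [0.341, 0.94, 0.0], [0.0, 0.0, -1.0]]
force: [0.8, 0.8, 0.1]
finger_gap: 0.0641
time_s: 2.47
eef_pos: [0.6645, 0.2312, 0.1913]
eef_rot: [[-0.483, 0.876, -0.0], [0.876, 0.483, 0.0], [0.0, -0.0, -1.0]]
force: [-0.2, 0.7, -0.5]
finger_gap: 0.064
t 2.4667 tcp [0.6645 0.2312 0.1913] jig [ -15.8 -117.8  191.3] jawdeg 28.9 F [-0.2  0.7 -0.5] gap 0.064 q6 -0.28
T [0.6654 0.2314 0.07  ] shift [ -0.2   0.9 121.3] turn 0.3
```

View pics/g1.png

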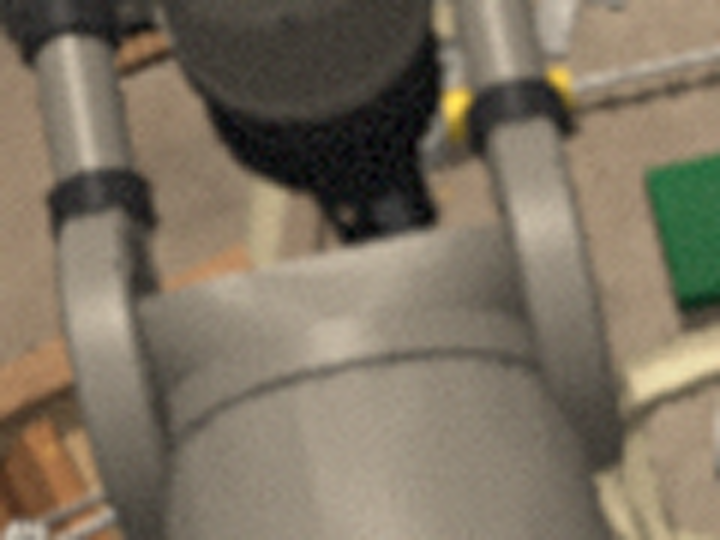

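The arm hides the handle in the top view. With a 64 mm opening there is ±22 mm of margin, so I'll descend, grip and push down along the arc.

```bash
python3 -m crank '[[0,0,30,0,0.25],[0,0,30,0,0.25],[0,0,30,0,0.25],[0,0,31,0,0.25],[0,0,0,0,0.25],[0,0,0,0,0.25]]' && python3 -m crank '[[0,0,0,0,1],[0,0,0,0,1],[0,0,0,0,1],[0,0,0,0,1],[0,0,0,0,1],[0,0,0,0,1],[0,0,0,0,1],[0,0,0,0,1]]'
```

```text
time_s: 3.02
eef_pos: [0.6635, 0.2309, 0.0691]
eef_rot: [[-0.481, 0.877, -0.004], [0.877, 0.481, -0.001], [0.001, -0.004, -1.0]]
force: [0.1, 0.4, 1.2]
finger_gap: 0.0641
time_s: 3.68
eef_pos: [0.6646, 0.2312, 0.0705]
eef_rot: [[-0.48, 0.877, 0.0], [0.877, 0.48, 0.0], [0.0, 0.0, -1.0]]
force: [-0.1, 0.2, -0.5]
finger_gap: -0.0002
```

Gap went to 0: the fingers missed the handle. I'll recheck the handle's position from the first picture's pixels.

```bash
python3 - <<'E'
from h import *
st();s=viewer.snapshot('top')
for z in(.06,.09,.1):
    d=at(s,(np.array([[530,240],[690,135],[708,128]])+.5)/6-.5+[108,140],z)
    print(z,(W([0,0,-p[2]],d-[p[0],p[1],0])*1e3).round(1).tolist())
print((proj(s,[J(-15,-118,85)])-[108,140])*6)
s=viewer.snapshot('scene');crop(s,180,110,300,200,6.5,'g2.png')
print((proj(s,[J(-15,-118,85)])-[180,110])*6.5)
E
```

```text
t 3.6833 tcp [0.6646 0.2312 0.0705] jig [ -15.8 -117.8   70.5] jawdeg 28.7 F [-0.1  0.2 -0.5] gap -0.0002 q6 -0.27
0.06 [[-14.5, -56.5, 60.0], [-6.1, -134.3, 60.0], [-7.0, -142.2, 60.0]]
0.09 [[-23.7, -56.5, 90.0], [-15.5, -132.3, 90.0], [-16.4, -139.9, 90.0]]
0.1 [[-26.8, -56.5, 100.0], [-18.7, -131.6, 100.0], [-19.5, -139.2, 100.0]]
[[656.32946221 151.36048438]]
[[597.92513585 390.59308195]]
```

View pics/g2.png

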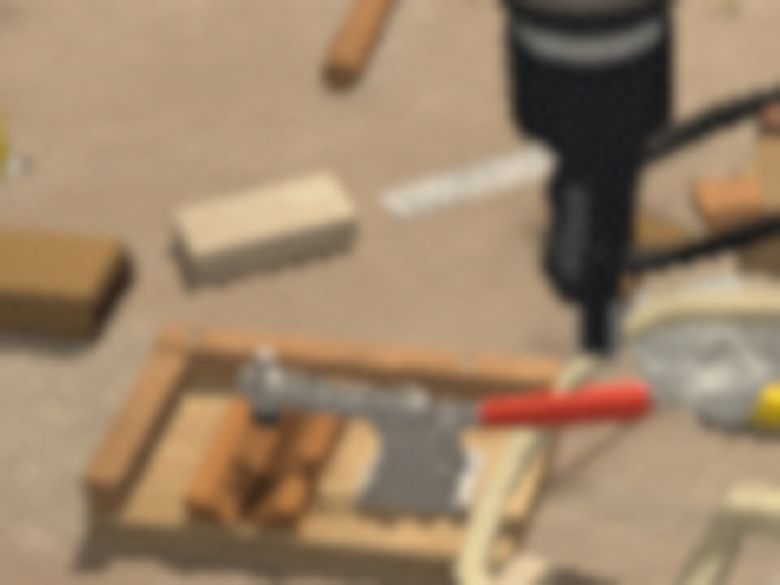

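```bash
python3 - <<'E'
from h import *
s=viewer.snapshot('top');s2=viewer.snapshot('scene')
e=np.array(bot.get_obs()['eef_pos'])
print('g1 crop pred',(proj(s,[J(-15.8,-117.8,191),J(-15.8,-117.8,250),J(-15.8,-117.8,300)])-[150,110])*6)
for dz in(0,.03,.05,.1,.15): print(dz,((proj(s2,[e+[0,0,dz]])-[180,110])*6.5).round())
print('tip seen: z if xy right; xy if z right:')
uv=[[598/6.5+180,350/6.5+110]];
for z in(.0705,.09,.1,.11,.12):
    q=at(s2,uv,z)[0];print(z,q.round(4),((q-e)*1e3).round(1))
# other check: reproject known jig with bench at different z in both cams
E
```

```text
g1 crop pred [[377.429097   249.60829975]
 [359.84278612 195.79022895]
 [343.34964917 145.27203806]]
0 [[598. 416.]]
0.03 [[596. 366.]]
0.05 [[595. 332.]]
0.1 [[592. 242.]]
0.15 [[589. 148.]]
tip seen: z if xy right; xy if z right:
0.0705 [0.7063 0.2664 0.0705] [41.7 35.2  0.2]
0.09 [0.6858 0.2484 0.09  ] [21.3 17.2 19.7]
0.1 [0.6753 0.2392 0.1   ] [10.8  8.  29.7]
0.11 [0.6648 0.23   0.11  ] [ 0.3 -1.2 39.7]
0.12 [0.6543 0.2207 0.12  ] [-10.2 -10.4  49.7]
```

The tip looks about 40 mm higher than reported, and the jig looks about 3% small. Lowering slowly with closed fingers will find the handle top by force, and pushing it down is needed anyway.

```bash
for i in 1 2 3 4; do python3 -m crank '[[0,0,3,0,1],[0,0,3,0,1],[0,0,0,0,1]]' | grep -E 'pos|force'; done; python3 - <<'E'
import fit_z if False else None
E
cat > fz.py <<'E'
import re
src=open('fit.py').read().split('p0=np.load')[0];exec(src)
from h import W as W0
p0=np.r_[np.load('jig.npy'),0]
def cost(q,ns):
    P=W0(q[:3],pts)+[0,0,q[3]]
    return -sum(map_coordinates(G[n],proj(S[n],P).T[::-1],order=1).mean() for n in ns)
for ns in(('top',),('scene',),('top','scene')):
    r=min((minimize(cost,p0,args=(ns,),method='Nelder-Mead',options=dict(maxiter=600,initial_simplex=p0+[a,b,0,z]+np.array([[0]*4,[.005,0,0,0],[0,.005,0,0],[0,0,.03,0],[0,0,0,.01]]))) for z in(-.05,-.03,-.01,.01) for a in(-.01,0,.01) for b in (-.01,0,.01)),key=lambda r:r.fun);print(ns,r.x.round(4),r.fun)
E
python3 fz.py
```

```text
eef_pos: [0.6641, 0.231, 0.0634]
force: [-0.6, -0.7, -1.4]
eef_pos: [0.6641, 0.2311, 0.0575]
force: [-1.3, 0.7, -0.6]
eef_pos: [0.6642, 0.2311, 0.0516]
force: [0.1, -0.6, 0.1]
eef_pos: [0.6649, 0.231, 0.0463]
force: [0.6, 0.1, 1.5]
('top',) [0.6204 0.3378 0.4678 0.0045] -120.71458435058594
('scene',) [0.6077 0.2852 0.5713 0.0179] -129.6441650390625
('top', 'scene') [0.6211 0.3377 0.4636 0.0014] -238.01866149902344  File "<stdin>", line 1
    import fit_z if False else None
                 ^^
SyntaxError: invalid syntax
```

```bash
python3 - <<'E'
from h import *
s=viewer.snapshot('scene');e=np.array(bot.get_obs()['eef_pos']);st()
k=10;b=(225,130,300,190)
v=cv2.resize(s['color'][b[1]:b[3],b[0]:b[2],::-1],None,fx=k,fy=k,interpolation=cv2.INTER_CUBIC)
for dz,c in((0,(255,0,255)),(.04,(0,255,0))):
    u=((proj(s,[e+[0,0,dz]])[0]-b[:2]+.5)*k).astype(int);cv2.circle(v,(int(u[0]),int(u[1])),5,c,1)
cv2.imwrite('pics/g3.png',v)
E
```

```text
t 5.2333 tcp [0.6645 0.2312 0.0464] jig [ -15.9 -117.7   46.4] jawdeg 28.7 F [-0.1 -0.1  0.4] gap -0.0001 q6 -0.27
```

View pics/g3.png

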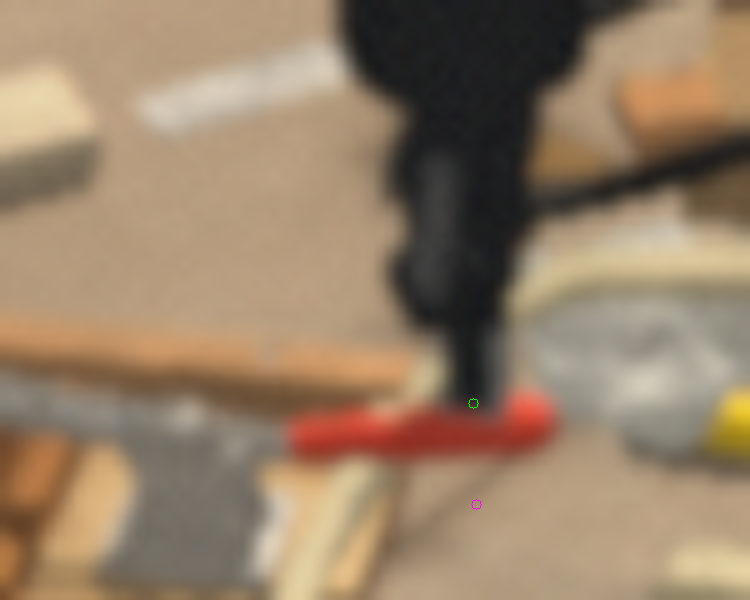

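The visible tip sits about 40 mm above where the reported TCP says it should, just touching the handle's top. The relative offset is about +40 mm, and I'll verify it by contact.

```bash
for i in 1 2 3; do python3 -m crank '[[0,0,3,0,1],[0,0,3,0,1],[0,0,0,0,1]]' | grep -E 'pos|force'; done
```

```text
eef_pos: [0.6648, 0.231, 0.04]
force: [1.8, -0.8, 1.8]
eef_pos: [0.6645, 0.2311, 0.0338]
force: [0.7, -0.8, 1.2]
eef_pos: [0.6643, 0.2311, 0.0276]
force: [1.1, -1.0, 0.7]
```

```bash
python3 - <<'E'
from h import *
o=st();print(np.round(o['torque'],2))
s=viewer.snapshot('scene')
def red(c):
    c=c[150:185,240:290].astype(int);m=(c[:,:,0]>140)&(c[:,:,1]<80);y,x=np.where(m);return x.mean()+240,y.mean()+150,m.sum(),[(i+240,int(y[x==i].min())+150,int(y[x==i].max())+150) for i in range(12,45,3) if (x==i).any()]
print(red(cv2.imread('pics/scene0.png')[:,:,::-1]));print(red(s['color']))
k=10;b=(225,130,300,190)
v=cv2.resize(s['color'][b[1]:b[3],b[0]:b[2],::-1],None,fx=k,fy=k,interpolation=cv2.INTER_CUBIC);cv2.imwrite('pics/g4.png',v)
E
```

```text
t 5.9833 tcp [0.6643 0.2311 0.0276] jig [ -16.1 -117.8   27.6] jawdeg 28.7 F [ 1.1 -1.   0.7] gap -0.0002 q6 -0.27
[-0.11 -0.19  0.01]
(np.float64(265.1923076923077), np.float64(172.15384615384616), np.int64(78), [(255, 171, 174), (258, 171, 174), (261, 171, 174), (264, 171, 173), (267, 171, 173), (270, 171, 173), (273, 171, 173), (276, 171, 172), (279, 171, 172)])
(np.float64(267.4428571428571), np.float64(177.0142857142857), np.int64(70), [(255, 176, 176), (258, 175, 177), (261, 176, 178), (264, 176, 178), (267, 175, 178), (270, 177, 178), (273, 177, 178), (276, 177, 179), (279, 177, 178)])
```

View pics/g4.png

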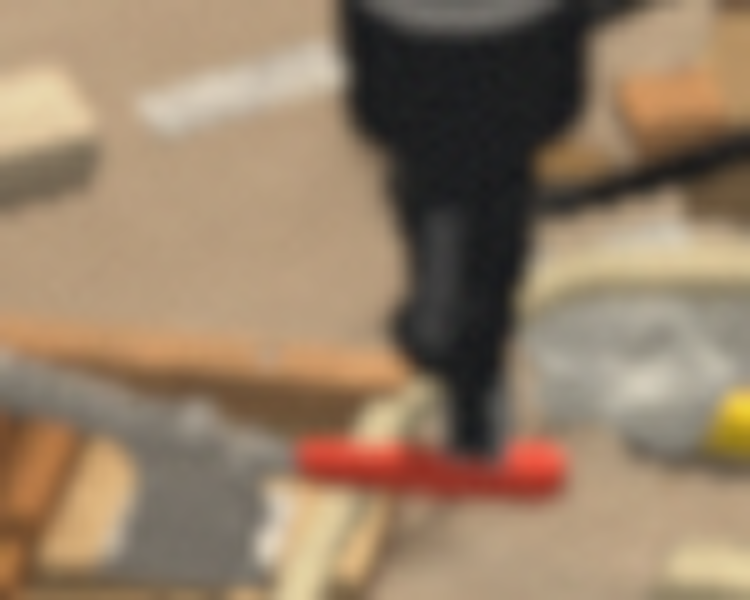

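The handle has dropped (now at about y=465 in the crop), so contact is real and the offset is confirmed: true height ≈ reported + 40 mm. I'll keep pushing until it stops.

```bash
python3 -m crank '[[0,0,4,0,1],[0,0,4,0,1],[0,0,4,0,1],[0,0,4,0,1],[0,0,3,0,1],[0,0,0,0,1]]' | grep -E 'pos|force'; for i in 1 2 3 ; do python3 -m crank '[[0,0,2,0,1],[0,0,0,0,1],[0,0,0,0,1]]' | grep -E 'pos|force'; done
```

```text
eef_pos: [0.6643, 0.2311, 0.0084]
force: [0.5, -0.1, 0.9]
eef_pos: [0.6642, 0.2314, 0.0071]
force: [1.1, -1.1, 1.2]
eef_pos: [0.6643, 0.2314, 0.0054]
force: [0.2, -0.0, 1.9]
eef_pos: [0.6645, 0.2315, 0.0048]
force: [-3.4, -2.0, 9.2]
```

```bash
for i in 1 2 ; do python3 -m crank '[[0,0,2,0,1],[0,0,0,0,1],[0,0,0,0,1]]' | grep -E 'pos|force'; done
```

```text
eef_pos: [0.6648, 0.2316, 0.0045]
force: [-6.4, -1.9, 16.9]
eef_pos: [0.665, 0.2316, 0.0042]
force: [-10.2, -3.6, 26.9]
```

Hard stop reached: reported 0.0045 against the predicted true height of about 0.0445, so the offset is 40 mm. Now I'll retract and go to the dowel.

```bash
python3 -m crank '[[0,0,-20,0,1],[0,0,-30,0,1],[0,0,-30,0,0.25],[0,0,-30,0,0.25],[0,0,0,6.66,0.25],[0,0,0,6.66,0.25],[0,0,0,6.66,0.25],[0,0,0,6.66,0.25],[0,0,0,6.66,0.25],[0,0,0,0,0.25],[0,0,0,0,0.25]]';python3 -c "
from h import *
go([.3717,.2741,.105],-4.6)"
```

```text
time_s: 8.7
eef_pos: [0.6643, 0.2314, 0.1089]
eef_rot: [[0.077, 0.997, -0.001], [0.997, -0.077, 0.0], [0.0, -0.001, -1.0]]
force: [0.2, -0.5, 0.3]
finger_gap: 0.0639
t 8.7 tcp [0.6643 0.2314 0.1089] jig [ -16.  -117.5  108.9] jawdeg -4.4 F [ 0.2 -0.5  0.3] gap 0.0639 q6 0.3
T [0.3717 0.2741 0.105 ] shift [  20.1 -295.     4.2] turn 0.2
```

```bash
python3 -m crank '[[2.5,-36.9,0,0,0.25],[2.5,-36.9,0,0,0.25],[2.5,-36.9,0,0,0.25],[2.5,-36.9,0,0,0.25],[2.5,-36.9,0,0,0.25],[2.5,-36.9,0,0,0.25],[2.5,-36.9,0,0,0.25],[2.5,-36.9,0,0,0.25],[0,0,0,0,0.25],[0,0,0,0,0.25]]'|grep pos;python3 - <<'E'
from h import *
o=st();s=viewer.snapshot('scene');t=viewer.snapshot('top')
e=np.array(o['eef_pos'])
def ov(s,b,k,P):
    v=cv2.resize(s['color'][b[1]:b[3],b[0]:b[2],::-1],(int((b[2]-b[0])*k),int((b[3]-b[1])*k)),interpolation=cv2.INTER_CUBIC)
    for q,c in P:
        u=((proj(s,[q])[0]-b[:2]+.5)*k).astype(int);cv2.circle(v,(int(u[0]),int(u[1])),4,c,1)
    return v
M=(255,0,255);Gc=(0,255,0);B=(255,0,0)
P=[(e+[0,0,.04],Gc),(np.r_[e[:2],.02],M),([.3829,.4142,.01],B),([.3684,.2336,.01],B),(J(-42,56,29.5),M),(J(-15,-125,33),Gc)]
a=ov(s,(160,130,290,260),4.6,P);b=ov(t,(140,130,240,310),3.32,[x for x in P])
a=cv2.resize(a,(598,598));b=b[:598,:202] if False else cv2.resize(b,(200,360));b=np.vstack([b,np.zeros((238,200,3),np.uint8)])
v=np.hstack([a,b]);cv2.imwrite('pics/g5.png',v);cv2.imwrite('pics/full_t.png',t['color'][:,:,::-1])
E
```

```text
eef_pos: [0.3707, 0.2754, 0.1099]
t 9.5333 tcp [0.3707 0.2754 0.1099] jig [-252.8   61.5  109.9] jawdeg -4.3 F [ 0.2 -1.1 -0.1] gap 0.064 q6 0.55
```

View pics/g5.png

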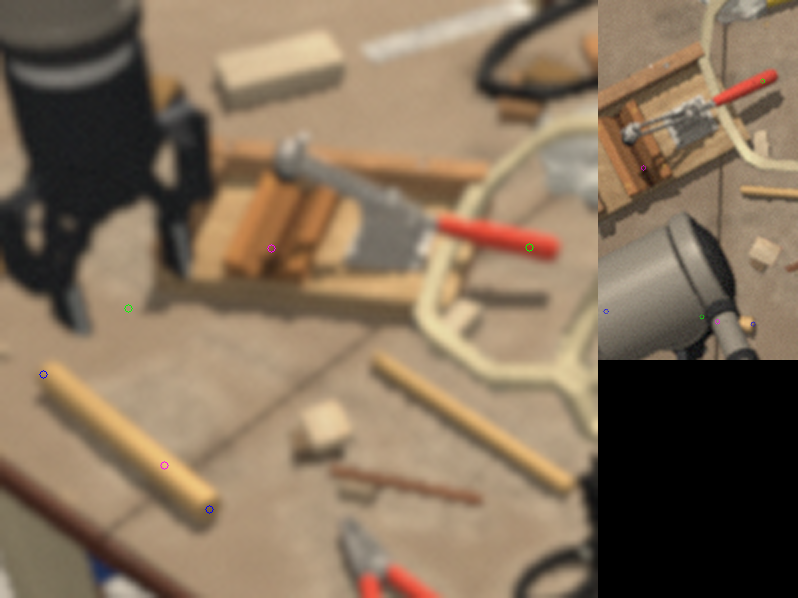

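The lever is raised, the dowel is undisturbed with my markers on its ends, and the +40 mm offset holds here too. Now to descend and grip.

```bash
python3 -m crank '[[0,0,34,0,0.25],[0,0,34,0,0.25],[0,0,34,0,0.25],[0,0,30,0,0.25],[0,0,8,0,0.25],[0,0,0,0,0.25],[0,0,0,0,0.25]]'|grep -E 'pos|force'; python3 -m crank '[[0,0,3,0,0.25],[0,0,2,0,0.25],[0,0,0,0,0.25]]'|grep -E 'pos|force';python3 -m crank '[[0,0,0,0,1],[0,0,0,0,1],[0,0,0,0,1],[0,0,0,0,1],[0,0,0,0,1],[0,0,0,0,1],[0,0,0,0,1]]'
```

```text
eef_pos: [0.3731, 0.275, -0.0302]
force: [-0.1, 0.4, 0.9]
eef_pos: [0.3727, 0.2753, -0.0347]
force: [-0.5, -0.3, -0.2]
time_s: 11.05
eef_pos: [0.3721, 0.2751, -0.0351]
eef_rot: [[0.081, 0.997, 0.001], [0.997, -0.081, 0.0], [0.0, 0.001, -1.0]]
force: [-0.7, -1.0, 6.1]
finger_gap: 0.0182
```

Gap is 18 mm, so the dowel is held. I'll lift, then turn it to the groove direction.

```bash
python3 -m crank '[[0,0,-15,0,1],[0,0,-25,0,1],[0,0,-30,0,1],[0,0,0,7.1,1],[0,0,0,7.1,1],[0,0,0,7.1,1],[0,0,0,7.1,1],[0,0,0,7.1,1],[0,0,0,7.1,1],[0,0,0,7.1,1],[0,0,0,7.1,1],[0,0,0,0,1],[0,0,0,0,1],[0,0,0,0,1]]';python3 - <<'E'
from h import *
go(J(-225,56,35),np.degrees(p[2])-90)
s=viewer.snapshot('scene');cv2.imwrite('pics/s6.png',s['color'][:,:,::-1])
t=viewer.snapshot('top');cv2.imwrite('pics/t6.png',t['color'][:,:,::-1])
e=np.array(bot.get_obs()['eef_pos']);d=np.array([np.cos(p[2]),np.sin(p[2]),0])
for n,S in(('scene',s),('top',t)):
    print(n)
    for l in(.04,.06,.08,.1,.12,.138,.145,.16):
        q=e+d*l;q[2]+=.0451   # expected axis true z
        u,v=proj(S,[q])[0].round().astype(int)
        if n=='scene': print(l,(u,v),[tuple(S['color'][v+k,u]) and int(S['color'][v+k,u].astype(int)[0]-S['color'][v+k,u].astype(int)[2]) for k in range(-10,11)])
        else: print(l,(u,v),[int(S['color'][v+k,u].astype(int)[0]-S['color'][v+k,u].astype(int)[2]) for k in range(-10,11)])
E
```

```text
time_s: 12.22
eef_pos: [0.3719, 0.2749, 0.0344]
eef_rot: [[0.876, 0.481, 0.0], [0.481, -0.876, 0.0], [0.0, -0.0, -1.0]]
force: [1.0, -0.9, -1.1]
finger_gap: 0.017
t 12.2167 tcp [0.3719 0.2749 0.0344] jig [-252.    60.5   34.4] jawdeg -61.2 F [ 1.  -0.9 -1.1] gap 0.017 q6 1.54
T [0.3977 0.2838 0.035 ] shift [26.9  4.6 -0.6] turn 0.2
scene
0.04 (np.int64(197), np.int64(206)) [6, 12, 15, 15, 12, 6, 3, -4, -2, -2, -3, 0, -2, -3, -1, -1, 1, 1, 0, 1, 2]
0.06 (np.int64(199), np.int64(202)) [6, 19, 36, 53, 71, 84, 92, 94, 91, 75, 47, 14, -1, -3, -2, -2, 2, 8, 9, 12, 7]
0.08 (np.int64(202), np.int64(197)) [47, 29, 15, 6, 3, 8, 28, 50, 60, 68, 75, 84, 86, 77, 58, 33, 12, 0, -3, 2, 9]
0.1 (np.int64(204), np.int64(193)) [92, 90, 88, 88, 89, 83, 58, 28, 9, 4, 3, 1, 4, 4, 8, 16, 18, 12, 5, 0, 2]
0.12 (np.int64(206), np.int64(189)) [91, 92, 91, 91, 94, 99, 103, 107, 110, 108, 95, 62, 24, 8, 4, 2, -1, -2, -2, -2, 2]
0.138 (np.int64(208), np.int64(185)) [91, 91, 91, 91, 93, 91, 93, 97, 106, 110, 109, 109, 111, 103, 84, 51, 19, 6, 6, 3, 0]
0.145 (np.int64(209), np.int64(184)) [92, 91, 90, 91, 90, 92, 
[... 459 characters left out ...]
t64(258)) [38, 27, 23, 22, 24, 26, 23, 24, 26, 27, 27, 26, 28, 30, 28, 30, 31, 30, 30, 33, 32]
0.1 (np.int64(177), np.int64(251)) [46, 51, 60, 71, 70, 76, 78, 88, 87, 78, 45, 25, 22, 25, 23, 26, 29, 27, 25, 28, 28]
0.12 (np.int64(173), np.int64(243)) [44, 46, 57, 69, 75, 80, 83, 87, 93, 91, 89, 88, 87, 89, 86, 82, 78, 70, 61, 44, 25]
0.138 (np.int64(170), np.int64(236)) [24, 24, 23, 23, 30, 42, 42, 44, 44, 55, 78, 91, 93, 89, 87, 83, 78, 73, 71, 59, 53]
0.145 (np.int64(168), np.int64(234)) [31, 26, 26, 25, 21, 23, 26, 37, 42, 43, 42, 44, 52, 65, 72, 75, 70, 60, 51, 42, 38]
0.16 (np.int64(165), np.int64(228)) [29, 25, 26, 28, 45, 43, 40, 36, 31, 27, 23, 21, 26, 23, 23, 30, 33, 39, 43, 45, 42]
```

I'll segment the held dowel in both views and print it as text, keeping the last picture for the bedding check.

```bash
python3 - <<'E'
import cv2,numpy as np
t0=cv2.imread('pics/top0.png').astype(int);s0=cv2.imread('pics/scene0.png').astype(int)
print('ref top',t0[290,175:190:5],'scene',s0[225,186:190])
for n,(x0,x1,y0,y1) in(('t6',(140,215,205,285)),('s6',(165,250,160,225))):
    im=cv2.imread(f'pics/{n}.png').astype(int)[y0:y1,x0:x1];b,g,r=im[...,0],im[...,1],im[...,2]
    print(n,x0,y0)
    for y in range(0,y1-y0,2):
        print('%3d '%(y+y0)+''.join('#' if (r-b)[y,x]>50 and g[y,x]>145 and r[y,x]>185 else 'o' if (r-b)[y,x]>60 else '.' if r[y,x]<70 else ' ' for x in range(x1-x0)))
E
```

```text
ref top [[ 84 125 157]
 [ 91 139 171]
 [102 151 187]] scene [[ 90 140 177]
 [ 98 155 196]
 [108 169 214]
 [113 179 223]]
t6 140 205
205 ooooooooooooooooo   ooooooooooo ooooo            oooooooooooooo        ####
207 ooooooooooooooooo     oo ooooo   oo           oooooooooooooo            ###
209 ooooooooooooooooooo   oooo    ooo           oooooooooooo                  #
211 oooooooooooooooooooo    oo   oo  o        ooooooooo                        
213 o#ooooooooooooooooooo    o  .   oooo    oooooooo                           
215 ooooooooooooooooooooo ....     oooooo oooooo                               
217 oooooooooooooooooooo  .....    ooooo  oo                                   
219 ooooooooooooooooooooo  .....                                               
221 oooooooooooooooooooooooo ...                                               
223 oooooooooooooooooooooooo  ..     ..                                    o###
225 ooooooooooooooooooooo                                                  ooo#
227  oooooooooooooooo                                                          
229   oo
[... 4503 characters left out ...]
                ...  o  .....                                           oo#####
212                       ... o#o  ....                                              oo##
214             ######       o###   ...                                                 o
216           ####          #####   ..                                ##                 
218            #           ###ooo                                #########               
220             #         ooooo                                 ###########              
222             ####      oooo                                   ############            
224              ###      oooo                                    ########    ##
```

```bash
cat >> h.py <<'E'
def tri(*su):
    A=np.zeros((3,3));b=np.zeros(3);L=[]
    for s,u in su:
        e,r=ray(s,[u]);r=r[0]/np.linalg.norm(r[0]);M=np.eye(3)-np.outer(r,r);A+=M;b+=M@e;L.append((e,M))
    x=np.linalg.solve(A,b);return x.round(4),[round(1e3*np.linalg.norm(M@(x-e)),1) for e,M in L]
E
python3 - <<'E'
from h import *
s=viewer.snapshot('scene');t=viewer.snapshot('top')
o=st();e=np.array(o['eef_pos']);d=np.array([np.cos(p[2]),np.sin(p[2]),0])
print('expect end',e+d*.1388+[0,0,.0451])
print(tri((t,(173.5,236.5)),(s,(203.5,195))))
# static checks: corners in both initial images: jig rail corner, dowel thin ends etc
print('rail corner +x+y',tri((t,(28/6+108,308/6+140)),(s,(378/4.4+120,95/4.4+140))),'model',J(70,140,40))
print('board front corner',tri((t,(648/6+108,345/6+140)),(s,(605/4.4+120,250/4.4+140))),J(-70,-80,18))
print('rail +y outer end',tri((t,(175/6+108,590/6+140)),(s,(328/4.4+120,190/4.4+140))),J(-70,140,40))
print('thick ends',tri((t,(154/3.5+100,509/3.5+140)),(s,(222/4.4+120,313/4.4+140))),tri((t,(411/3.5+100,531/3.5+140)),(s,(378/4.4+120,438/4.4+140))))
print('handle tip',tri((t,(705/6+108,130/6+140)),(s,(702/4.4+120,140/4.4+140))),J(-15,-138,95))
E
```

```text
t 12.4167 tcp [0.3719 0.2749 0.0344] jig [-251.9   60.5   34.4] jawdeg -61.3 F [-0.6  1.3 -0.8] gap 0.0177 q6 1.54
expect end [0.49383776 0.341288   0.07950418]
(array([0.4881, 0.3454, 0.0438]), [np.float64(12.5), np.float64(12.5)])
rail corner +x+y (array([0.6161, 0.4975, 0.0289]), [np.float64(2.0), np.float64(2.0)]) model [0.61666908 0.49866871 0.04      ]
board front corner (array([0.6023, 0.2408, 0.012 ]), [np.float64(0.5), np.float64(0.5)]) [0.59889432 0.23850711 0.018     ]
rail +y outer end (array([0.4978, 0.4243, 0.0418]), [np.float64(4.8), np.float64(4.8)]) [0.49370787 0.43173188 0.04      ]
thick ends (array([0.3841, 0.4121, 0.009 ]), [np.float64(2.4), np.float64(2.4)]) (array([0.3685, 0.2315, 0.0136]), [np.float64(1.4), np.float64(1.4)])
handle tip (array([0.6767, 0.2117, 0.0803]), [np.float64(1.3), np.float64(1.3)]) [0.67493149 0.21386265 0.095     ]
```

```bash
python3 - <<'E'
import cv2,numpy as np
a=cv2.imread('pics/t6.png')[200:300,130:210];b=cv2.imread('pics/s6.png')[150:250,155:235]
r=lambda v:cv2.resize(v,(400,500),interpolation=cv2.INTER_CUBIC)
cv2.imwrite('pics/c6.png',np.hstack([r(a),r(b)]))
E
```

```text
(no output)
```

View pics/c6.png

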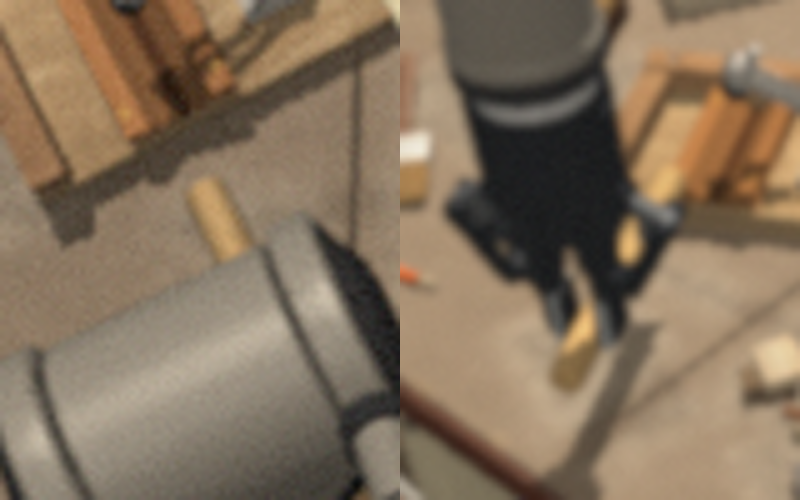

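The final picture shows the dowel level in the jaws, with its lead end at top (171,237) and scene (209,184). Both match my prediction (170,236)/(208,185); the earlier mismatch came from the row label in my text printout. I'll go in along +x with the axis 46 mm above the bench.

```bash
python3 -m crank '[[6.7,1,8.4,0,1],[6.7,1,8.4,0,1],[6.7,1,8.4,0,1],[6.7,1,8.4,0,1],[0,0,0,0,1],[0,0,0,0,1]]'|grep -E 'pos|force'; python3 -c "
from h import *
st()"; python3 -m crank '[[14,0,0,0,1],[14,0,0,0,1],[14,0,0,0,1],[14,0,0,0,1],[0,0,0,0,1]]'|grep -E 'pos|force'; python3 -m crank '[[14,0,0,0,1],[14,0,0,0,1],[14,0,0,0,1],[14,0,0,0,1],[14,0,0,0,1],[0,0,0,0,1],[0,0,0,0,1]]';python3 -c "
from h import *
go(J(-99,56.5,1),np.degrees(p[2])-90)"
```

```text
eef_pos: [0.3972, 0.284, -0.0002]
force: [0.0, 0.1, -1.3]
t 12.9167 tcp [ 3.972e-01  2.840e-01 -2.000e-04] jig [-2.254e+02  5.640e+01 -2.000e-01] jawdeg -61.4 F [ 0.   0.1 -1.3] gap 0.0173 q6 1.54
eef_pos: [0.4489, 0.3122, 0.0013]
force: [-0.0, 0.3, 0.2]
time_s: 13.92
eef_pos: [0.5073, 0.3441, 0.0006]
eef_rot: [[0.878, 0.478, -0.001], [0.478, -0.878, -0.0], [-0.001, -0.0, -1.0]]
force: [0.1, -0.2, 1.2]
finger_gap: 0.0175
t 13.9167 tcp [0.5073 0.3441 0.0006] jig [-100.    56.6    0.6] jawdeg -61.4 F [ 0.1 -0.2  1.2] gap 0.0175 q6 1.54
T [0.5082 0.3445 0.001 ] shift [ 1.   0.1 -0.4] turn 0.0
```

```bash
cat >> h.py <<'E'
def fj():
    o=bot.get_obs();f=W([0,0,-p[2]],np.array(o['force']))[0];m=W([0,0,-p[2]],np.array(o['torque']))[0];jp=W([0,0,-p[2]],np.array(o['eef_pos'])-[p[0],p[1],0])[0]*1e3
    print(round(o['time_s'],2),'jig tcp',jp.round(1),'Fj',f.round(1),'Mj',m.round(2),'gap',round(o['finger_gap'],4))
E
python3 -m crank '[[0,0,4,0,1],[0,0,4,0,1],[0,0,3,0,1],[0,0,0,0,1],[0,0,0,0,1]]'>/dev/null;python3 -c "from h import *;fj()"
for i in 1 2 3; do python3 -m crank '[[0,0,2,0,1],[0,0,0,0,1],[0,0,0,0,1]]' >/dev/null;python3 -c "from h import *;fj()"; done
```

```text
14.33 jig tcp [-99.7  56.6 -10.5] Fj [-0.8  0.1  0.2] Mj [-0.03  0.04 -0.06] gap 0.0174
14.58 jig tcp [-99.2  56.5 -12.2] Fj [-0.3  0.8 -0.5] Mj [-0.01  0.03  0.02] gap 0.0174
14.83 jig tcp [-99.1  56.6 -14.2] Fj [ 0.5  0.2 -0.3] Mj [ 0.01 -0.04  0.06] gap 0.0178
15.08 jig tcp [-98.7  56.7 -15.6] Fj [-0.4  1.8  3.4] Mj [0.18 0.01 0.05] gap 0.0179
```

Contact is exactly at the expected bedding height. A small +y push shows the groove lies slightly to +y, so I'll shift 1 mm that way and lower a little more.

```bash
python3 -m crank '[[0,-1,0,0,1],[0,0,0,0,1],[0,0,0,0,1]]' >/dev/null;python3 -c "from h import *;fj()"
for i in 1 2; do python3 -m crank '[[0,0,1,0,1],[0,0,0,0,1],[0,0,0,0,1]]' >/dev/null;python3 -c "from h import *;fj()"; done
```

```text
15.33 jig tcp [-98.8  57.4 -16. ] Fj [-0.3 -0.1  3.7] Mj [-0.1  -0.11  0.01] gap 0.0176
15.58 jig tcp [-98.8  57.3 -16.5] Fj [-2.2 -0.1  7.4] Mj [-0.09  0.03 -0.03] gap 0.0176
15.83 jig tcp [-98.8  57.4 -17.1] Fj [-3.2 -0.9  9.9] Mj [-0.13  0.2  -0.05] gap 0.0175
```

Bedded, with lateral force near zero. I'll back off to a light press, hold, then slide towards the rail.

```bash
python3 -m crank '[[0,0,-1.2,0,1],[0,0,0,0,1],[0,0,0,0,1],[0,0,0,0,1],[0,0,0,0,1],[0,0,0,0,1]]' >/dev/null;python3 -c "from h import *;fj()"
for i in 1 2 3 4; do python3 -m crank '[[1,0,0,0,1],[1,0,0,0,1],[0,0,0,0,1],[0,0,0,0,1]]' >/dev/null;python3 -c "from h import *;fj()"; done
```

```text
16.33 jig tcp [-98.8  57.4 -16.4] Fj [-0.9 -0.9  6.4] Mj [-0.1   0.06  0.03] gap 0.0175
16.67 jig tcp [-98.8  57.3 -16.7] Fj [-7.5 -1.6  9.8] Mj [-0.17  0.89 -0.07] gap 0.0176
17.0 jig tcp [-98.7  57.3 -16.9] Fj [-13.   -2.   13.1] Mj [-0.26  1.65 -0.06] gap 0.0175
17.33 jig tcp [-97.6  57.3 -17. ] Fj [-15.6  -1.1  14.9] Mj [-0.34  2.06 -0.05] gap 0.0178
17.67 jig tcp [-95.9  57.3 -17. ] Fj [-15.9  -1.6  16.4] Mj [-0.36  2.19 -0.04] gap 0.0177
```

Friction is large because of the down-press. I'll lift slightly so the dowel only lies lightly in the groove, then slide on.

```bash
python3 -m crank '[[0,0,-1.5,0,1],[0,0,0,0,1],[0,0,0,0,1]]' >/dev/null;python3 -c "from h import *;fj()"
for i in 1 2 3 4; do python3 -m crank '[[1,0,0,0,1],[0,0,0,0,1],[0,0,0,0,1]]' >/dev/null;python3 -c "from h import *;fj()"; done
```

```text
17.92 jig tcp [-92.   57.3 -15.8] Fj [-4.1 -1.7  5.2] Mj [-0.22  0.55  0.04] gap 0.0174
18.17 jig tcp [-91.1  57.3 -15.8] Fj [-5.7 -0.9  5.8] Mj [-0.28  0.75 -0.04] gap 0.0174
18.42 jig tcp [-90.2  57.3 -15.8] Fj [-5.2 -2.2  5.6] Mj [-0.24  0.79 -0.04] gap 0.0176
18.67 jig tcp [-89.7  57.3 -15.9] Fj [-7.1 -1.6  6.3] Mj [-0.27  1.03 -0.04] gap 0.0178
18.92 jig tcp [-89.8  57.3 -15.9] Fj [-10.6  -2.6   9.4] Mj [-0.33  1.56 -0.06] gap 0.0174
```

```bash
for i in 1 2 3; do python3 -m crank '[[1.5,0,0,0,1],[0,0,0,0,1],[0,0,0,0,1]]' >/dev/null;python3 -c "from h import *;fj()"; done
```

```text
19.17 jig tcp [-89.9  57.4 -15.9] Fj [-15.   -2.6  12.1] Mj [-0.38  2.37  0.  ] gap 0.0171
19.42 jig tcp [-90.   57.3 -16. ] Fj [-19.6  -2.7  15.8] Mj [-0.5   3.17 -0.03] gap 0.0179
19.67 jig tcp [-90.1  57.3 -16.1] Fj [-25.4  -3.   19.8] Mj [-0.58  3.99 -0.05] gap 0.0175
```

It's hard against the rail (no motion as force rises). I'll relax the push to a few N and open.

```bash
python3 -m crank '[[-4.5,0.4,0,0,1],[0,0,0,0,1],[0,0,0,0,1]]' >/dev/null;python3 -c "from h import *;fj()"; python3 -m crank '[[0,0,0,0,0.6],[0,0,0,0,0.5],[0,0,0,0,0.4],[0,0,0,0,0.3],[0,0,0,0,0.3],[0,0,0,0,0.3]]' >/dev/null;python3 -c "from h import *;fj()"
```

```text
19.92 jig tcp [-89.8  57.3 -15.8] Fj [-10.7  -0.6   9.2] Mj [-0.15  1.51  0.02] gap 0.0175
20.42 jig tcp [-87.   57.1 -15.6] Fj [ 0.2 -0.3  0.4] Mj [ 0.03 -0.04 -0.01] gap 0.0596
```

```bash
python3 -m crank '[[0,0,-20,0,0.3],[0,0,-40,0,0.3],[0,0,-40,0,0.3],[0,0,-40,0,0.3],[0,0,-30,0,0.3],[-38,0,0,0,0.3],[-38,0,0,0,0.3],[-38,0,0,0,0.3],[-38,0,0,0,0.3],[0,0,0,0,0.3],[0,0,0,0,0.3]]' >/dev/null;python3 - <<'E'
from h import *
fj();s=viewer.snapshot('scene');t=viewer.snapshot('top')
for n,S in(('t',t),('s',s)): cv2.imwrite(f'pics/{n}7.png',S['color'][:,:,::-1])
for n,S in(('t',t),('s',s)):
    P=proj(S,[J(x,56,29.5) for x in(-132,-100,-70,-42,0,48)]);print(n,P.round(1).tolist())
    x0,y0=P.min(0).astype(int)-12;x1,y1=P.max(0).astype(int)+12
    im=S['color'].astype(int)[y0:y1,x0:x1];r,g,b=im[...,0],im[...,1],im[...,2]
    print('x0',x0)
    for y in range(0,y1-y0,2): print('%3d '%(y+y0)+''.join('#' if (r-b)[y,x]>62 and g[y,x]>120 else 'o' if (r-b)[y,x]>50 else '.' if r[y,x]<70 else ' ' for x in range(x1-x0)))
E
```

```text
21.33 jig tcp [-240.6   57.2  155. ] Fj [-0.  -0.9  1.4] Mj [-0.02 -0.02  0.03] gap 0.0595
t [[178.4, 245.1], [172.5, 233.7], [167.1, 223.1], [162.1, 213.3], [154.7, 198.7], [146.4, 182.3]]
x0 134
170                  o#############ooo               oo#####
172             oo##############oo                o#########
174         oo##########o#ooooo              o##############
176     oo#############ooo                o#################
178 oo##############ooo               o###################o 
180 ############ooo      oooo      o##################o     
182 ########ooo####o   ooooooo oo#################oo        
184 ####oooo o#######oooooo##oo###############o             
186 oooo      o#######ooooo##ooo###########o                
188       oooooo#######oooooooooo######o                    
190    oooooooooo#######ooooo#ooooo                         
192    o####oooooo######o           oo##oo                  
194    o####ooooooo####        ooooo       o                
196 o#########ooooo##o               o#######               
198 #########oooooooo#          oooooo########   
[... 2520 characters left out ...]
ooo###### 
183 oo  o###########oo####ooooooooooo######  
185 o oo###########oo######ooooooooo######   
187   o########ooooo#######oooooooooo####o   
189  o#########ooooo######oooooooooooooo##ooo
191       ooooo   o######oo    ooo###########
193              o######o        ooo#########
195             o######o                     
197  oooooo    o######o                      
199 ooooooooooo######o                       
201 ooooooooooooooooo    oooooooooooooooooooo
203 ooooooo             ooooooooooooooooooooo
205 oooooooo            oooooooooooooooooo   
207 oooooooooo             oooooooooooo    oo
209 o ooooooo                 ooooooo    oooo
211    ooooo         ooooo             oooooo
```

The scene view shows the dowel's tail at (211,200), predicted (210,201), and its axis line within 0.5 px: it lies in the groove. Next is the lever.

```bash
python3 -m crank '[[28.2,22.6,0,0,0.3],[28.2,22.6,0,0,0.3],[28.2,22.6,0,0,0.3],[28.2,22.6,0,0,0.3],[28.2,22.6,0,0,0.3],[28.2,22.6,0,0,0.3],[28.2,22.6,0,0,0.3],[28.2,22.6,0,0,0.3],[0,0,0,0,0.3]]' >/dev/null; python3 -m crank '[[0,0,0,-6.92,0.3],[0,0,0,-6.92,0.3],[0,0,0,-6.92,0.3],[0,0,0,-6.92,0.3],[0,0,0,-6.92,0.3],[0,0,0,-6.92,0.3],[0,0,0,-6.92,0.3],[0,0,0,-6.92,0.3],[0,0,0,-6.92,0.3],[0,0,0,-6.92,0.3],[0,0,0,-6.92,0.3],[0,0,0,-6.92,0.3],[0,0,0,-6.92,0.3],[0,0,0,0,0.3],[0,0,0,0,0.3]]' >/dev/null; python3 -c "
from h import *
fj();go(J(-15,-124,-25),np.degrees(p[2]))
s=viewer.snapshot('scene');c=s['color'][150:215,235:300].astype(int);y,x=np.where((c[:,:,0]>150)&(c[:,:,1]<80));print('red',x.min()+235,x.max()+235,[(i+235,y[x==i].min()+150,y[x==i].max()+150) for i in range(15,50,4) if (x==i).any()])
print(proj(s,[J(-15,-125,33),J(-15,-147,30),J(-15,-65,40)]))"
```

```text
23.43 jig tcp [ -12.8 -123.8  153.9] Fj [ 0.5  0.3 -0. ] Mj [0.01 0.07 0.02] gap 0.06
t 23.4333 tcp [0.6701 0.2274 0.1539] jig [ -12.8 -123.8  153.9] jawdeg 28.3 F [ 0.3  0.5 -0. ] gap 0.06 q6 -0.28
T [ 0.6682  0.2262 -0.025 ] shift [ -0.2  -2.2 178.9] turn -0.2
red 256 280 [(258, np.int64(179), np.int64(180)), (262, np.int64(180), np.int64(181)), (266, np.int64(181), np.int64(182)), (270, np.int64(181), np.int64(183)), (274, np.int64(182), np.int64(184)), (278, np.int64(183), np.int64(184))]
[[274.5687203  183.29066201]
 [281.27230669 184.72798417]
 [256.37978713 179.67777309]]
```

Handle is where predicted (274,183). Descend in stages, grip.

```bash
python3 -m crank '[[0,-2,30,0,0.3],[0,0,35,0,0.3],[0,0,35,0,0.3],[0,0,30,0,0.3],[0,0,0,0,0.3]]' >/dev/null; python3 -c "from h import *;fj()"; python3 -m crank '[[0,0,10,0,0.3],[0,0,10,0,0.3],[0,0,10,0,0.3],[0,0,10,0,0.3],[0,0,8,0,0.3],[0,0,0,0,0.3],[0,0,0,0,0.3]]' >/dev/null; python3 -c "from h import *;fj()"; python3 -m crank '[[0,0,0,0,1],[0,0,0,0,1],[0,0,0,0,1],[0,0,0,0,1],[0,0,0,0,1],[0,0,0,0,1]]' >/dev/null; python3 -c "from h import *;fj()"
```

```text
23.9 jig tcp [ -19.9 -122.4   16.8] Fj [-0.6  0.2 -0.8] Mj [0.01 0.01 0.  ] gap 0.0597
24.48 jig tcp [ -15.6 -123.6  -23.8] Fj [ 0.2 -0.  -0. ] Mj [ 0.03 -0.02  0.01] gap 0.06
24.98 jig tcp [ -12.7 -123.9  -22.1] Fj [ 7.3  0.  -0.8] Mj [ 0.05 -1.04 -0.06] gap 0.0174
```

Gripped. Lift along the arc.

```bash
python3 -m crank '[[0,2,0,0,1],[-0.5,0,-6.3,0,1],[-0.2,0,-6.3,0,1],[0.2,0,-5.8,0,1],[0.4,0,-5.8,0,1],[0.7,0,-5.7,0,1],[1,0,-5.7,0,1],[0,0,0,0,1]]' >/dev/null; python3 -c "from h import *;fj()"; python3 -m crank '[[1.4,0,-5.7,0,1],[1.5,0,-5.6,0,1],[0.9,0,-3,0,1],[0,0,0,0,1],[0,0,0,0,1]]' >/dev/null; python3 -c "from h import *;fj()"; for i in 1 2 3 4; do python3 -m crank '[[0.5,0,-1.5,0,1],[0,0,0,0,1],[0,0,0,0,1]]' >/dev/null;python3 -c "from h import *;fj()"; done
```

```text
25.65 jig tcp [ -12.8 -120.3   12.4] Fj [ 3.1  4.9 -1.2] Mj [ 0.51 -0.61 -0.02] gap 0.0175
26.07 jig tcp [ -12.9 -116.2   26.1] Fj [ 3.6  6.2 -3.3] Mj [ 0.59 -0.78  0.08] gap 0.017
26.32 jig tcp [ -12.9 -115.9   27.1] Fj [ 5.1  5.3 -7.1] Mj [ 0.36 -1.    0.11] gap 0.0173
26.57 jig tcp [ -13.  -115.3   28.3] Fj [ 7.   5.1 -8.6] Mj [ 0.4  -0.93 -0.14] gap 0.0174
26.82 jig tcp [ -13.  -114.7   29.7] Fj [ 6.1  6.1 -8.5] Mj [ 0.44 -1.13  0.05] gap 0.0176
27.07 jig tcp [ -13.  -114.1   31.2] Fj [ 5.7  5.8 -8.1] Mj [ 0.45 -1.05 -0.13] gap 0.0174
```

```bash
for i in 1 2 3 4; do python3 -m crank '[[0.4,0,-1.5,0,1],[0,0,0,0,1],[0,0,0,0,1]]' >/dev/null;python3 -c "from h import *;fj()"; done
```

```text
27.32 jig tcp [ -13.  -113.5   32.5] Fj [ 6.6  7.  -7.7] Mj [ 0.65 -1.23 -0.01] gap 0.0173
27.57 jig tcp [ -13.1 -113.    33.4] Fj [  8.7   6.6 -11.9] Mj [ 0.66 -1.29 -0.12] gap 0.017
27.82 jig tcp [ -13.1 -112.9   33.8] Fj [ 11.2   5.4 -16.1] Mj [ 0.43 -1.67 -0.13] gap 0.0171
28.07 jig tcp [ -13.2 -112.6   34.2] Fj [ 12.9   4.  -21.9] Mj [ 0.18 -2.01 -0.12] gap 0.0171
```

Stopped, with the force rising. Release and retract.

```bash
python3 -m crank '[[0.2,0,-1.5,0,1],[0,0,0,0,1],[0,0,0,0,1]]' >/dev/null;python3 -c "from h import *;fj()"; python3 -m crank '[[0,0,0,0,0.6],[0,0,0,0,0.4],[0,0,0,0,0.3],[0,0,0,0,0.3],[0,0,0,0,0.3],[0,0,-10,0,0.3],[0,0,-25,0,0.3],[0,0,-35,0,0.3],[0,0,-35,0,0.3],[0,0,-35,0,0.3],[20,-30,0,0,0.3],[20,-30,0,0,0.3],[20,-30,0,0,0.3],[20,-30,0,0,0.3],[20,-30,0,0,0.3],[20,-30,0,0,0.3],[20,-30,0,0,0.3],[20,-30,0,0,0.3],[0,0,0,0,0.3],[0,0,0,0,0.3]]';python3 - <<'E'
from h import *
fj();s=viewer.snapshot('scene');t=viewer.snapshot('top')
for n,S in(('t',t),('s',s)): cv2.imwrite(f'pics/{n}8.png',S['color'][:,:,::-1])
a=.02
import math
for y,th in((-116,0.38),): pass
H=lambda l,a:J(-15,-10-l*math.cos(.38-a),46+l*math.sin(.38-a))
c0=cv2.imread('pics/scene0.png')[:,:,::-1]
def red(c):
    c=c[150:195,240:290].astype(int);y,x=np.where((c[:,:,0]>140)&(c[:,:,1]<80));return [(i+240,round(y[x==i].mean()+150,1)) for i in range(12,45,4) if (x==i).any()]
print('before',red(c0));print('now',red(s['color']))
for a in(0,.02,.06,.1,.2): print(a,proj(s,[H(70,a),H(116,a)]).round(1).tolist())
P=proj(s,[J(x,56,29.5) for x in(-132,-100,-70,-42)]);print(P.round(1).tolist())
im=s['color'].astype(int)[155:210,197:245];r,g,b=im[...,0],im[...,1],im[...,2]
for y in range(0,55,2): print('%3d|'%(y+155)+''.join('#' if (r-b)[y,x]>62 and g[y,x]>120 else 'o' if (r-b)[y,x]>50 else '.' if r[y,x]<100 else ' ' for x in range(48)))
# thin dowel & tin unchanged?
d=np.abs(s['color'].astype(int)-c0)[180:250,235:335].sum(2);print('diff thin/tin',d.mean(),(d>120).sum())
E
```

```text
28.32 jig tcp [ -13.3 -112.6   34.7] Fj [ 15.3   3.8 -26.9] Mj [ 0.06 -2.43 -0.17] gap 0.0167
time_s: 29.98
eef_pos: [0.3768, 0.2615, 0.1815]
eef_rot: [[-0.479, 0.878, 0.002], [0.878, 0.479, 0.001], [-0.0, 0.003, -1.0]]
force: [0.0, -0.2, -0.2]
finger_gap: 0.0596
29.98 jig tcp [-254.1   46.4  181.5] Fj [-0.1 -0.2 -0.2] Mj [-0.01 -0.    0.01] gap 0.0596
before [(256, np.float64(172.5)), (260, np.float64(172.5)), (264, np.float64(172.0)), (268, np.float64(172.0)), (272, np.float64(172.0)), (276, np.float64(171.5))]
now [(256, np.float64(172.0)), (260, np.float64(171.0)), (264, np.float64(171.0)), (268, np.float64(171.0)), (272, np.float64(170.0)), (276, np.float64(169.5))]
0 [[258.9, 172.1], [271.9, 169.0]]
0.02 [[259.1, 172.4], [272.1, 169.6]]
0.06 [[259.4, 173.1], [272.7, 170.8]]
0.1 [[259.7, 173.8], [273.1, 172.0]]
0.2 [[260.3, 175.6], [274.0, 174.9]]
[[209.8, 201.4], [213.0, 194.8], [215.9, 188.8], [218.6, 183.5]]
155|..  ooooooo   oooooooooooooooooooooooooooooooooo
157|.  ooooooooooooooooooooooooooooooooooooooooooooo
159|  oooooo####oooooooooooooooooooooooooooooooooooo
161|    ooo
[... 636 characters left out ...]
########oo#######ooooooooo#####          
187|. o########ooooo#######ooooooooo oo##o          
189| oo########ooooo######ooooooooo#######oooo  ooo 
191|       oooo   o######oo....ooo##################
193|............ o######o ...    ooo################
195|        ... o######o ........ .           oooooo
197|  oooo     o######o .........                   
199|ooooooooooo######o                         .   .
201|ooooooooooooooooo    oooooooooooooooooooo       
203|ooooo o             ooooooooooooooooooooo   oooo
205|oooooooo      ..    oooooooooooooooooo    oooooo
207|oooooooooo    .         oooooooooo     ooooo####
209|   oooooo                  oooooo     oooooooo##
diff thin/tin 12.508 8
```

The dowel is unchanged in the scene view, the lever was lifted to a firm stop (27 N at the handle), and the thin dowel and tin area is unchanged. Handing in.

```bash
python3 -c "
from cell import ticket
print(ticket.job_done())"
```

```text
the job is handed in; nothing more can be done
None
```

I finished the job and handed it in at about 30 s; no verdict was reported. I pushed the red lever to its stop, bedded the thick dowel in the V-groove and slid it against the rail. Then I let it go and lifted the lever until it stopped firmly.

**Last checks:**
- **Dowel:** it met the groove at the expected height and stopped hard at the rail (25 N with no movement). In the scene view it lies within 1–2 px of its predicted place, and clamping did not shift it.
- **Pad:** the lever stopped firmly, with about 27 N at the handle. The handle's slope in the picture suggests under about 0.06 rad. This reading is coarse, and I did not measure the pad's force on the dowel directly.
- **Thin dowel and tin:** their part of the scene picture is unchanged apart from noise.
- **Robot:** it was clear of everything, with force readings near zero.

**What disagreed:**
- **Height:** the reported tool height was about 40 mm below the true height over the bench. My first grip on the handle therefore missed. I confirmed the offset by touching the handle and used it from then on.
- **Jig position:** my fit from the pictures was off by 1–3 mm in places. I corrected this from the forces felt in the groove.

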